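Aim the table microphone at the bowl of stones and switch its pedal on

ROBOT

A 6-joint arm with a two-finger parallel gripper is mounted at the origin on the work surface. World frame = base frame: x ahead of the robot, y to its left, z up, the work surface at z = 0. Lengths are in mm, angles in rad, forces in N, time in s.
With the tool pointing down it reaches from about 300 to 750 mm from the base axis. Payload 8.5 kg.
Tool frame: the origin (TCP) lies at the very end of the fingers, on their centre line; the grasp point (between the pads) lies 19 mm behind it (bot.grip_point_offset is the z of the grasp point in the tool frame, in mm); z points along the fingers, y is the line along which they close (so a half turn about z gives the same grasp; the last joint's range is limited). The gripper opens to 88 mm and grips with 3 to 60 N. Pads are 18 mm wide; open, the fingers measure 123 mm over their backs; the gripper's body (75 mm by 187 mm) begins 45 mm behind the grasp point.
Start: joints at [0.98, 0.381, 1.297, -0, 1.464, -0.215], TCP at [201.849, 511.603, 238.748] pointing down, gripper open.
Joint ranges: [-3.11, 3.11], [-0.89, 2.33], [0.22, 2.48], [-1.42, 4.56], [0.17, 2.85], [-2.88, 2.88]. Speed limits (rad/s): [2.39, 2.39, 3.14, 3.14, 3.14, 3.14].

INTERFACE

Orientations are given as [roll, pitch, yaw] about the fixed x, y, z axes, in that order (R = Rz(yaw) Ry(pitch) Rx(roll)).
In Python, from cell import bot gives the robot as it stands.
- The arm moves only by the shell command python3 -m pendant 'ROWS' [OPENING] [FORCE]. ROWS is JSON, one flat list of numbers, 4 for each row, row after row: the shift along the tool's x, y, z in m, then the turn about the tool's z in degrees. A call has exactly 10 rows; each row shifts and turns the commanded pose from where the row before left it, along the tool's axes as they then stand; what a row does not reach is not made up. A row lasts 1/12 s, in which the tool goes at most 41.7 mm and 7.16 degrees, less where a joint would pass 70% of its speed; a pose out of reach is approached as far as the arm can. A call is refused whole if a number of a shift passes 0.0417 or a number of a turn 7.16, either way. A call with a gripper value outside its range is refused whole. OPENING is the opening, from 0 (shut) to 1 (fully open), set as the call begins (- or left out, the last holds). The fingers move at their own pace and stop on an object; FORCE is the grip in N (left out, the last holds). Time passes only in rows, so rows that do not move let the fingers close, or fill a call up. It gives the time, the measured TCP pose, the force, the opening and the grip force at its end, in the units of the state.
- bot.get_state(): the state, without advancing time (a new reading comes with each control period).
- bot.snapshot(name): name is "scene" or "top"; returns a dict with "pixels" (420x560x3 uint8, red, green, blue), "depth" (420x560 float32, mm along the optical axis (not along the pixel's ray), 0 where there is no reading), "intrinsics" (3x3 intrinsics, pixels), "distortion" ([k1, k2, p1, p2, k3] as OpenCV has them; the pictures are not rectified), "R" (3x3) and "t" (3): a world point X has camera coordinates R X + t. Camera axes: x right, y down, z forward; pixel columns grow to the right and rows downward; lengths in mm; the calibration is good to about 2 mm. A picture is of the moment at which its call begins.
- bot.sign_off(): hands the job in; it is judged then, once.
The state is a dict: "time_s": time; "joint_positions": joint angles; "joint_vel": joint speeds; "joint_efforts": joint torques, N m; "position": TCP position; "orientation": TCP orientation; "force": force on the tool from outside, world axes, zero at the start; "torque": the same for the moment, N m; "gripper_width": finger opening in mm; "finger_force": force on a finger pad.
Only numpy, scipy, OpenCV 4.12 (cv2) and the standard library are available. Lean on these libraries where they do the work, as an engineer would, in place of code of your own. Each camera call takes 0.05 s, during which the arm holds its last target. There are 200 camera calls.

TASK

With one fingertip, push the boom of the little microphone stand round until the microphone points straight at the middle of the wooden bowl of stones, and leave it pointing there. Only then press the round push switch on the effects pedal right down with a fingertip and let it come up again. Lift or carry nothing, and leave the stand's foot, the pedals, the bowls and everything else where they stand.

Things in the scene. Friction and masses are not known exactly. Their poses are not given: they have to be found in the camera images.
- stand: The black microphone stand, loose on the table, 1.6 kg: a round foot 136 mm across and 18 mm high with an upright post 18 mm thick. Origin at the centre of the foot's underside; the boom swivels on top of the post. The microphone, up to 38 mm thick, fills the boom's end from 130 to 210 mm from the axis, dipping a little; its underside is over 130 mm above the table, higher than any loose thing near.
- boom_pivot (a point): Point on the boom's swivel axis at the height of the boom's centre line, 175 mm above the table. Its frame turns with the boom: x points level along the boom towards the microphone, y to the left of it, z up. The microphone points at a thing when this x axis, seen from above, runs through it. The hub here is 32 mm across, its top 192 mm above the table; nothing of the stand is higher.
- boom_bar (a point): The place to push: on the centre line of the boom, 90 mm from the swivel axis (same axes as boom_pivot). The boom is a level round bar 14 mm thick, bare from 16 to 130 mm from the axis, with free space under it; a short tail with a 24 mm end cap reaches 62 mm behind the axis.
- boom (a joint): Swivel angle of the boom about the vertical post, rad, growing anticlockwise seen from above (0: the boom lies along the foot's own x axis). It turns freely more than a full turn either way, with a little friction (about 0.08 N m, so about 1 N at 80 to 100 mm from the axis), and stays where it is left.
- bowl_mid (a point): Middle of the wooden bowl of stones (the target of the microphone), 30 mm above its underside. Round bowl, 184 mm across the rim, 60 mm high, loose. The glass bowl and the tin may stand in any of the three places beyond the stand, and so may this bowl.
- switch_top (a point): Centre of the top of the round push switch (26 mm across, steel) on the narrow box pedal; springs back, 6 mm travel straight down, about 5 N to push fully down. Three knobs, 13 mm high, stand on the pedal 70 mm from it.
- switch (a joint): Travel of the push switch, m: 0 up, 0.006 fully down.
- pedal: The effects pedal with the push switch, loose, 0.7 kg: cast metal box 120 x 72 x 50 mm, long side along its x axis. Origin at the centre of its underside; the switch is 28 mm from it towards the pedal's -x. It may stand to the left or the right of the stand, nearer the robot.
- treadle: Bystander: another pedal, 120 x 72 x 50 mm, with a rubber-topped treadle plate and no round switch. Origin at the centre of its underside.
- nut_bowl: Bystander: glass bowl of walnuts, 148 mm across, 68 mm high. Origin at the centre of its underside.
- tin: Bystander: steel tin with a black lid, 88 mm across, 110 mm high. Origin at the centre of its underside.
- recorder: Bystander: black hand-held sound recorder lying flat, 135 x 50 x 24 mm. Origin at its underside.
- woodblock: Bystander: dark wooden percussion block 50 x 100 x 40 mm. Origin at the centre of its underside.
- case: Bystander: plywood box 140 x 260 x 66 mm, half covered. Origin at the centre of its underside.
- stone: Bystander: big round grey stone, 164 mm across, 112 mm high. Origin at the centre of its underside.
Things that resemble listed ones, but are neither listed nor needed, are in the scene too. Leave any red or yellow look-alike of the pedal alone.

How it is judged:
By the outcome, as a careful person would: the job done as asked, in the order asked, and still so for the second after the job is handed in, with the robot touching nothing.
It also fails if it takes over 64 s, if anything falls off the work surface, if the arm or the gripper's body presses on something with over 40 N, if the wrist force passes 120 N, or if a joint passes its speed limit or range.

## Working session

There is one attempt and no reset: what is moved stays moved. The work goes in short steps, Python scripts to look and compute and a shell command to move; the robot and the scene stay as the last step left them, time stands still between calls to the robot, and variables do not carry over. Pictures are saved under pics/ and viewed, at most 10 in all, crops included, and the job is handed in when it is done.

```bash
mkdir -p pics
cat > h.py <<'E'
import numpy as np,cv2
from cell import bot
def snap(n,f=None):
    s=bot.snapshot(n)
    if f: cv2.imwrite('pics/'+f,s['pixels'][:,:,::-1])
    return s
def cloud(s):
    h,w=s['depth'].shape
    u,v=np.meshgrid(np.arange(w),np.arange(h))
    p=cv2.undistortPoints(np.stack([u,v],-1).reshape(-1,1,2).astype(np.float64),np.array(s['intrinsics']),np.array(s['distortion'])).reshape(h,w,2)
    c=np.dstack([p,np.ones((h,w))])*s['depth'][...,None]
    X=(c-np.array(s['t']))@np.array(s['R'])
    X[s['depth']<=0]=np.nan
    return X
def ray(s,uv,z):
    p=cv2.undistortPoints(np.array(uv,float).reshape(-1,1,2),np.array(s['intrinsics']),np.array(s['distortion'])).reshape(-1,2)
    R=np.array(s['R']);C=-R.T@np.array(s['t']);d=np.c_[p,np.ones(len(p))]@R
    return C+d*((z-C[2])/d[:,2])[:,None]
E
python3 - <<'E'
from h import *
import pickle
S={}
for n in ('scene','top'):
    s=snap(n,n+'.png');S[n]=s
    print(n,-np.array(s['R']).T@np.array(s['t']),np.array(s['R']).round(2).tolist())
pickle.dump(S,open('s0.pkl','wb'))
print(bot.get_state())
E
```

```text
scene [1277.99453297 -298.47522946 1274.13124979] [[0.37, 0.93, 0.0], [0.76, -0.3, -0.58], [-0.54, 0.22, -0.81]]
top [ 382.03671488    4.64403037 1767.96774672] [[0.02, -1.0, 0.02], [-1.0, -0.02, -0.08], [0.08, -0.01, -1.0]]
{'time_s': 0.1, 'joint_positions': array([ 9.79681342e-01,  3.81121465e-01,  1.29814019e+00,  2.51815654e-06,
        1.46359444e+00, -2.15290442e-01]), 'joint_vel': array([-0.00033293, -0.00073824, -0.00312153,  0.00027015, -0.00102439,
        0.00083235]), 'joint_efforts': array([ 4.13670146e-03, -4.38648534e+01, -2.24912542e+01,  7.14805629e-02,
        3.41751985e-02, -4.63648917e-05]), 'position': array([201.72971557, 511.40745311, 238.21845837]), 'orientation': array([-3.14035892e+00, -2.72355681e-04,  2.76576767e+00]), 'force': array([-0.0466898 , -0.1556482 ,  0.01059766]), 'torque': array([ 0.00971921,  0.04015872, -0.02828518]), 'finger_force': 0.0, 'gripper_width': 87.97554803958349}
```

View pics/top.png

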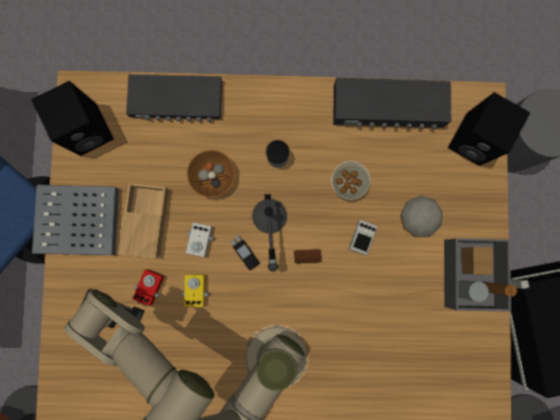

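View pics/scene.png

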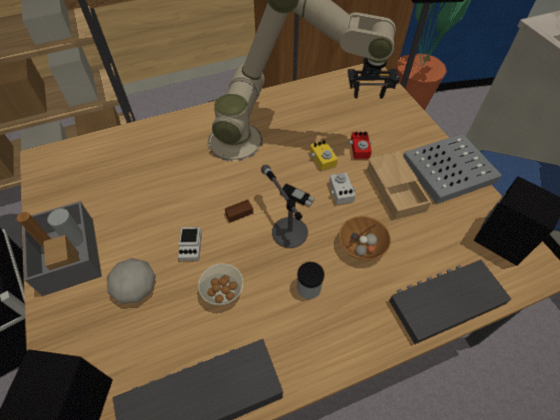

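Top view: wooden bowl at about (212,174), stand foot (268,215), mic end (272,265) pointing at the robot. The switch pedal is the white box at (199,240) left of the stand, and the treadle is at (364,237). Red and yellow look-alikes are at (148,287) and (195,290). Next I measure these.

Run:
```python
from h import *
import pickle
S=pickle.load(open('s0.pkl','rb'))
T=S['top'];X=cloud(T);Z=X[...,2]
crop=T['pixels'][130:310,130:310,::-1]
a=cv2.resize(crop,(600,600),interpolation=cv2.INTER_CUBIC);cv2.imwrite('pics/c1.png',a)
print('table z',np.nanmedian(Z[300:330,320:420]))
# boom region
m=np.zeros(Z.shape,bool);m[185:280,245:300]=1
m2=m&(Z>120)&(Z<205);P=X[m2]
print('boom n',len(P))
c,e,vt=cv2.PCACompute2(P[:,:2].astype(np.float32),None)
print(c,e,vt.ravel(),'sd')
for lo in range(0,1):
    o=np.argsort(P[:,0]);
    for i in np.array_split(o,14): print(P[i].mean(0).round(1),len(i))
# foot
f=m&(Z>10)&(Z<25);f[240:]=0
pf=X[f];(cx,cy),r=cv2.minEnclosingCircle(pf[:,:2].astype(np.float32));print('foot',cx,cy,r,len(pf))
# bowl rim
b=np.zeros(Z.shape,bool);b[145:202,180:242]=1
b2=b&(Z>12)
(cx,cy),r=cv2.minEnclosingCircle(X[b2&(Z>50)&(Z<70)][:,:2].astype(np.float32));print('bowl',cx,cy,r)
pt=np.argwhere(b2);q=cv2.fitEllipse(cv2.convexHull(pt[:,::-1].astype(np.int32)));print(q,ray(T,[q[0]],60))
# pedal
p=np.zeros(Z.shape,bool);p[218:264,182:216]=1
p2=p&(Z>42)&(Z<80)
rr=cv2.minAreaRect(X[p2&(Z<56)][:,:2].astype(np.float32));print('pedal',rr)
hi=p2&(Z>57)
n,l,st,ce=cv2.connectedComponentsWithStats(hi.astype(np.uint8))
for i in range(1,n): print(st[i],ce[i],np.nanmedian(X[l==i],0),Z[l==i].max())
```

```text
table z -0.9545463084698278
boom n 454
[[454.0892   33.51971]] [[ 0.99527407  0.09710554]
 [-0.09710554  0.99527407]] [7189.6304     48.610146] sd
[337.2  22.7 173.7] 33
[348.6  23.2 176.5] 33
[359.9  23.8 176.9] 33
[375.   26.4 176.6] 33
[391.5  27.8 179.6] 33
[408.9  28.2 180.7] 33
[436.1  31.4 178.5] 32
[463.8  34.7 178.8] 32
[491.5  37.5 179.8] 32
[518.1  40.9 181.5] 32
[533.4  39.8 189.9] 32
[547.   43.  189.1] 32
[571.8  45.  180.7] 32
[590.3  46.3 183.5] 32
foot 550.0886840820312 21.11039161682129 107.0504379272461 553
bowl 687.9426879882812 264.9411926269531 91.72923278808594
((213.4672088623047, 176.68927001953125), (47.96809768676758, 61.26723098754883), 121.78848266601562) [[675.31629546 252.77425316  60.        ]]
pedal ((437.4824523925781, 305.9327392578125), (72.57101440429688, 119.63428497314453), 78.49739837646484)
[193 226   4   4  13] [194.23076923 227.38461538] [483.55664982 317.94414975  62.1752268 ] 67.61584859351031
[198 227   4   4  13] [199.38461538 228.61538462] [477.11114588 299.44174665  60.83182242] 66.34287700613284
[203 228   4   4  13] [204.61538462 229
[... 229 characters left out ...]
65266919] 59.65266918941509
[205 236   1   1   1] [205. 236.] [451.38978817 276.22027214  62.11332017] 62.11332016746704
[191 239   1   1   1] [191. 239.] [439.23823321 328.64954092  57.49177315] 57.49177315419019
[205 239   1   1   1] [205. 239.] [440.37513153 276.42578829  58.33881145] 58.33881145137248
[191 242  10  11  84] [195.78571429 246.8452381 ] [409.80743664 308.21940939  65.40519266] 79.81646648335244
[202 245   2   2   2] [202.5 245.5] [415.99629293 284.74447271  59.03978288] 59.34486828704339
[188 249   1   1   1] [188. 249.] [401.83932545 338.45503502  57.16313467] 57.163134670917806
[202 248   2   2   2] [202.5 248.5] [404.87482355 284.39790142  58.72980689] 59.421728947941304
```

View pics/c1.png

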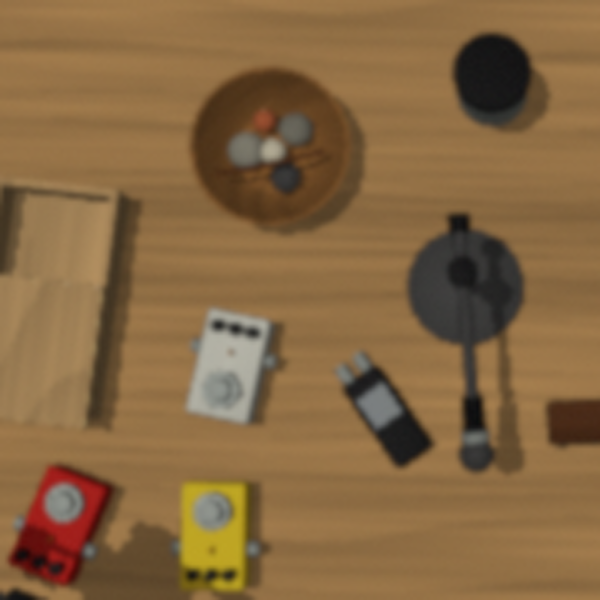

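The crop shows the pedal's switch at crop (222,388), with knobs at its far edge. The hub is at (462,271) and the bowl centre at about (270,145). The sizes check out: bowl radius 91.7 mm, pedal 72.6 × 119.6 mm, boom level at about 180 mm.

I'll push the boom clockwise about 129°, on its left side. First I close the fingers and move to the right of the boom.

```bash
python3 - <<'E'
from h import *
import pickle
S=pickle.load(open('s0.pkl','rb'));T=S['top'];K=S['scene']
print('hub',ray(T,[[130+462*.3,130+271*.3]],192),'foot',ray(T,[[130+466*.3,130+287*.3]],18))
print('switch',ray(T,[[130+222*.3,130+388*.3]],67))
X=cloud(K);Z=X[...,2]
for n,(a,b,c,d),z0,z1 in (('bowl',(215,270,335,395),50,70),('pedal',(170,205,325,358),42,56),('sw',(170,205,325,358),58,80),('hub',(180,215,275,320),186,200)):
    m=np.zeros(Z.shape,bool);m[a:b,c:d]=1;m&=(Z>z0)&(Z<z1);p=X[m]
    print(n,len(p),np.median(p,0).round(1),cv2.minEnclosingCircle(p[:,:2].astype(np.float32)),cv2.minAreaRect(p[:,:2].astype(np.float32)))
    if n=='sw': print(p.round()[::4].tolist())
E
python3 -m pendant '[0,0,0,-6.75,0,0,0,-6.75,0,0,0,-6.75,0,0,0,-6.75,-0.0125,-0.035,0,0,-0.0125,-0.035,0,0,-0.0125,-0.035,0,0,-0.0125,-0.035,0,0,-0.0125,-0.035,0,0,-0.0125,-0.035,0,0]' 0 10
python3 -m pendant '[-0.0125,-0.035,0,0,-0.0125,-0.035,0,0,-0.0125,-0.035,0,0,-0.0125,-0.035,0,0,-0.0125,-0.035,0,0,-0.0125,-0.035,0,0,-0.0125,-0.035,0,0,-0.0125,-0.035,0,0,-0.0125,-0.035,0,0,-0.0125,-0.035,0,0]'
```

```text
hub [[536.28629052  39.29635525 192.        ]] foot [[534.94341025  38.07702606  18.        ]]
switch [[412.02893411 305.12307796  67.        ]]
bowl 433 [664.2 283.7  57.9] ((687.6275024414062, 265.6601867675781), 92.24518585205078) ((685.5736083984375, 264.5711364746094), (173.84933471679688, 179.83448791503906), 60.64813232421875)
pedal 325 [448.5 297.   50.1] ((439.3446044921875, 305.3900451660156), 67.82929992675781) ((439.0323181152344, 305.0809326171875), (72.9569091796875, 123.26057434082031), 77.79843139648438)
sw 112 [423.5 304.   63.8] ((442.9168395996094, 298.08660888671875), 50.459102630615234) ((441.1587829589844, 301.6312255859375), (50.371028900146484, 95.97004699707031), 80.84251403808594)
[[394.0, 310.0, 66.0], [396.0, 301.0, 66.0], [405.0, 313.0, 71.0], [397.0, 296.0, 64.0], [409.0, 306.0, 72.0], [415.0, 321.0, 72.0], [406.0, 300.0, 65.0], [417.0, 311.0, 73.0], [406.0, 291.0, 63.0], [417.0, 302.0, 70.0], [421.0, 323.0, 66.0], [416.0, 299.0, 64.0], [421.0, 315.0, 63.0], [413.0, 288.0, 60.0], [424.0, 304.0, 64.0], [428.0, 320.0, 62.0], [428.0, 302.0, 64.0], [430.0, 319.0, 59.0], [478.0, 319.0, 65.0], [477.0, 316.0, 59.0], [477.0, 276.0, 71.0], [479.0, 298.0, 63.0], [486.0, 316.0, 63.0], [475.0, 278.0, 62.0], [484.0, 295.0, 65.0], [489.0, 319.0, 59.0], [479.0, 281.0, 59.0], [489.0, 297.0, 63.0]]
hub 73 [541.5  41.6 191.7] ((544.457763671875, 41.697723388671875), 45.16250228881836) ((544.3598022460938, 40.26470947265625), (30.72331428527832, 88.21331024169922), 86.08876037597656)
time_s: 0.93
position: [296.6, 308.0, 238.6]
orientation: [-3.141, -0.0, -3.046]
force: [0.7, -0.8, -0.2]
gripper_width: 23.7
finger_force: 0.0
time_s: 1.77
position: [454.6, -28.7, 238.6]
orientation: [3.141, -0.0, -3.047]
force: [0.2, 0.3, -0.0]
gripper_width: 0.6
finger_force: 0.0
```

```bash
python3 -m pendant '[0,0,0.039,0,0,0,0.039,0,0,0.005,0,0,0,0.005,0,0,0,0.005,0,0,0,0.005,0,0,0,0.005,0,0,0,0.005,0,0,0,0,0,0,0,0,0,0]'
python3 -m pendant '[0,0.0035,0,0,0,0.003,0,0,0.0012,0.0047,0,3,0.0012,0.0047,0,3,0.0012,0.0047,0,3,0.0012,0.0047,0,3,0.0012,0.0047,0,3,0.0012,0.0047,0,3,0,0,0,0,0,0,0,0]'
python3 - <<'E'
from h import *
s=snap('scene');a=cv2.resize(s['pixels'][130:270,210:410,::-1],(800,560),interpolation=cv2.INTER_CUBIC);cv2.imwrite('pics/c2.png',a)
X=cloud(s);Z=X[...,2];m=np.zeros(Z.shape,bool);m[160:220,250:330]=1
p=bot.get_state()['position'];print(p,bot.get_state()['force'])
E
```

```text
time_s: 2.6
position: [451.6, 3.4, 161.3]
orientation: [-3.141, 0.001, -3.045]
force: [0.5, -0.1, -0.6]
gripper_width: 0.6
finger_force: 0.0
time_s: 3.43
position: [444.6, 38.0, 160.7]
orientation: [-3.142, -0.0, 2.925]
force: [-0.6, 0.6, -0.2]
gripper_width: 0.5
finger_force: 0.0
[444.63237229  37.85324943 160.71730318] [ 0.14636003  0.45700942 -0.65619484]
```

View pics/c2.png

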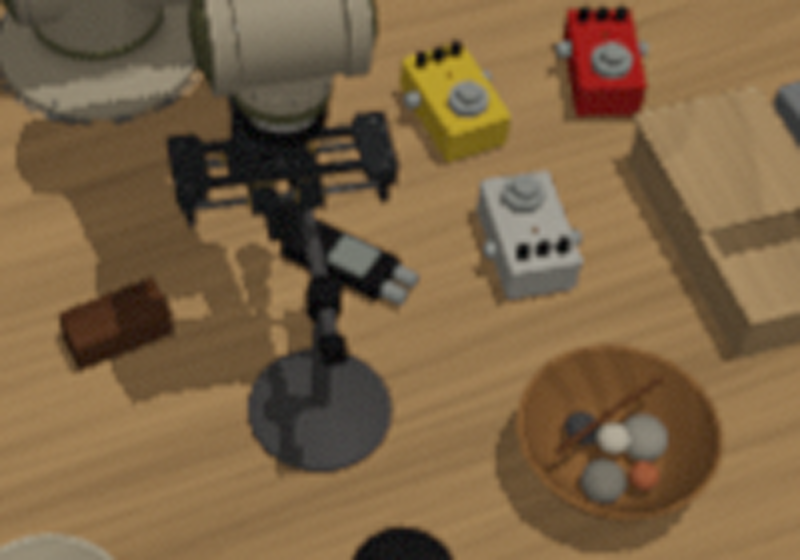

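The crop shows the fingers beside the boom near crop (300,200), the hub at (325,295) and the tail at (330,345). The boom has turned slightly and the foot is in place. I'll continue the arc.

```bash
python3 -m pendant '[0.001,0.0047,0,3,0.001,0.0047,0,3,0.001,0.0047,0,3,0.001,0.0047,0,3,0.001,0.0047,0,3,0.001,0.0047,0,3,0.001,0.0047,0,3,0.001,0.0047,0,3,0.001,0.0047,0,3,0.001,0.0047,0,3]'
python3 -m pendant '[0.001,0.0047,0,3,0.001,0.0047,0,3,0.001,0.0047,0,3,0.001,0.0047,0,3,0.001,0.0047,0,3,0.001,0.0047,0,3,0.001,0.0047,0,3,0.001,0.0047,0,3,0.001,0.0047,0,3,0,0,0,0]'
cat > boom.py <<'E'
from h import *
import sys
pv=np.array([537,39.5]);s=snap('scene',sys.argv[1]);X=cloud(s);Z=X[...,2]
st=bot.get_state();p=st['position'];yaw=np.degrees(st['orientation'][2])
d=X[...,:2]-pv;r=np.hypot(*np.moveaxis(d,-1,0));a=np.degrees(np.arctan2(d[...,1],d[...,0]))
ok=(Z>125)&(Z<190)&(r>25)&(r<212)
rel=p[:2]-pv;u=np.array([np.cos(np.radians(yaw)),np.sin(np.radians(yaw))])
print('tcp',p.round(1),'yaw',yaw.round(1),'in boom frame',(rel@u).round(1),(rel@[-u[1],u[0]]).round(1),'ang',np.degrees(np.arctan2(rel[1],rel[0])).round(1))
for lo in range(25,210,15):
    q=X[ok&(r>=lo)&(r<lo+15)]
    for k in range(-180,180,20):
        aa=a[ok&(r>=lo)&(r<lo+15)];w=(aa>=k)&(aa<k+20)
        if w.sum()>3: print(lo,k,w.sum(),np.median(aa[w]).round(1),np.median(q[w],0).round(0))
E
python3 boom.py s2.png
```

```text
time_s: 4.32
position: [456.2, 83.8, 160.7]
orientation: [-3.141, 0.0, 2.398]
force: [-0.3, -0.9, 0.7]
gripper_width: 0.9
finger_force: 0.5
time_s: 5.15
position: [485.6, 115.5, 160.6]
orientation: [3.141, -0.0, 1.927]
force: [-0.3, 0.1, 0.4]
gripper_width: 0.7
finger_force: 0.0
tcp [485.3 115.4 160.6] yaw 110.6 in boom frame 89.3 21.7 ang 124.3
25 -80 12 -68.7 [550.  10. 181.]
25 80 7 97.0 [534.  70. 181.]
25 100 9 108.0 [527.  72. 182.]
40 -80 18 -65.8 [556.  -4. 184.]
40 -60 7 -57.2 [563.  -2. 178.]
40 100 13 103.5 [525.  85. 183.]
55 -80 23 -69.1 [558. -16. 180.]
55 100 13 106.9 [518.  99. 179.]
70 100 31 107.8 [512. 112. 182.]
70 120 13 123.9 [492. 108. 175.]
85 100 18 108.2 [508. 127. 182.]
85 120 8 129.3 [481. 107. 170.]
175 100 12 108.5 [478. 217. 179.]
190 100 25 106.7 [482. 226. 176.]
```

View pics/s2.png

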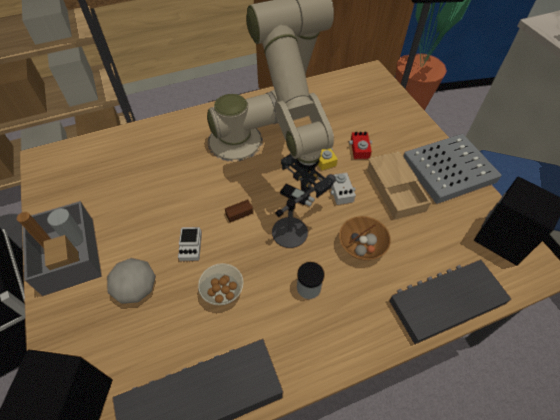

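The boom is now at about 107.5°, with the mic at (325,186) in the scene view. Around 51° remain, so I'll push 39° more and measure again.

```bash
python3 -m pendant '[0.001,0.0047,0,3,0.001,0.0047,0,3,0.001,0.0047,0,3,0.001,0.0047,0,3,0.001,0.0047,0,3,0.001,0.0047,0,3,0.001,0.0047,0,3,0.001,0.0047,0,3,0.001,0.0047,0,3,0.001,0.0047,0,3]'
python3 -m pendant '[0.001,0.0047,0,3,0.0007,0.0032,0,2,0.0007,0.0032,0,2,0.0003,0.0016,0,1,0.0003,0.0016,0,1,0,0,0,0,0,0,0,0,0,0,0,0,0,0,0,0,0,0,0,0]'
python3 boom.py s3.png
python3 - <<'E'
from h import *
s=snap('top','t3.png');X=cloud(s);Z=X[...,2]
a=s['pixels'][130:310,130:310,::-1];cv2.imwrite('pics/c3.png',cv2.resize(a,(600,600),interpolation=cv2.INTER_CUBIC))
E
```

```text
time_s: 6.03
position: [529.8, 130.7, 160.6]
orientation: [-3.14, 0.0, 1.404]
force: [-0.8, -0.0, -0.0]
gripper_width: 0.2
finger_force: 0.5
time_s: 6.87
position: [544.6, 130.7, 160.8]
orientation: [3.141, -0.0, 1.248]
force: [0.1, -0.9, 0.1]
gripper_width: 0.8
finger_force: 0.0
tcp [544.6 130.7 160.8] yaw 71.5 in boom frame 88.9 21.8 ang 85.2
25 -120 11 -103.5 [529.   5. 181.]
25 -100 7 -98.6 [533.  11. 176.]
25 40 4 58.3 [554.  68. 178.]
25 60 16 67.6 [549.  70. 181.]
40 -120 17 -107.4 [521.  -5. 185.]
40 -100 10 -97.0 [531.  -7. 180.]
40 60 15 67.5 [555.  84. 178.]
55 -120 11 -106.2 [521. -15. 185.]
55 60 14 66.7 [560.  94. 180.]
130 60 7 67.8 [591. 172. 182.]
145 60 29 67.9 [595. 181. 181.]
160 60 38 67.8 [600. 195. 177.]
175 60 41 67.0 [609. 209. 176.]
190 60 41 67.0 [614. 221. 176.]
205 60 7 68.8 [613. 232. 171.]
```

View pics/c3.png

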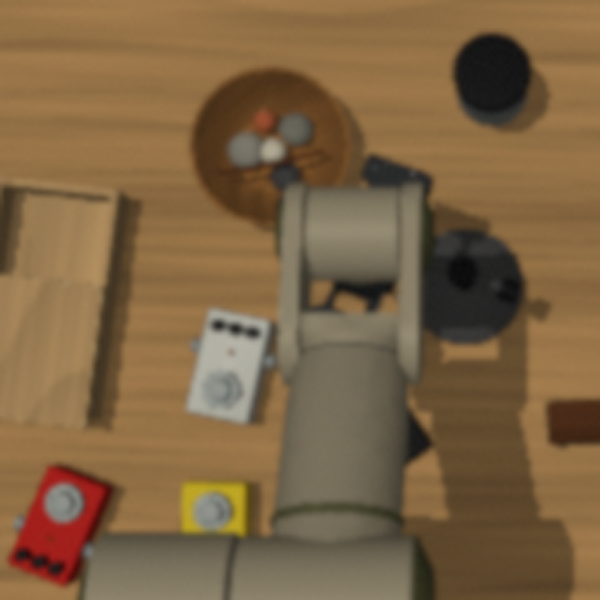

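The arm covers the boom in the top view, but the foot is unmoved, still at crop (466,287). The boom is at about 67.5°. I'll push 10° gently, then back off for a clear look.

```bash
python3 -m pendant '[0.0007,0.0032,0,2,0.0007,0.0032,0,2,0.0007,0.0032,0,2,0.0005,0.0024,0,1.5,0.0003,0.0016,0,1,0.0003,0.0016,0,1,0.0002,0.0008,0,0.5,0,0,0,0,0,-0.01,0,0,0,-0.02,0,0]'
python3 -m pendant '[0,-0.035,0,0,0,-0.04,0,0,0,-0.04,0,0,0,-0.04,0,0,0,-0.04,0,0,0,-0.04,0,0,0,-0.01,0,0,0,0,0,0,0,0,0,0,0,0,0,0]'
cat > fin.py <<'E'
from h import *
import sys
for n in ('scene','top'):
    s=snap(n,sys.argv[1]+n+'.png');X=cloud(s);Z=X[...,2]
    d=np.hypot(X[...,0]-537,X[...,1]-39.5)
    m=((Z>140)&(Z<200)&(d<215)).astype(np.uint8)
    nn,l,st,ce=cv2.connectedComponentsWithStats(m);
    for i in range(1,nn):
        if st[i][4]<60: continue
        P=X[l==i][:,:2].astype(np.float32);vx,vy,x0,y0=cv2.fitLine(P,cv2.DIST_HUBER,0,0.01,0.01).ravel()
        if vy<0: vx,vy=-vx,-vy
        b=np.array([687.8,265.3])-[x0,y0]
        print(n,len(P),'ang',np.degrees(np.arctan2(vy,vx)).round(2),'line misses bowl mid by (+left)',(vx*b[1]-vy*b[0]).round(1),'pivot left of line',(vx*(39.5-y0)-vy*(537-x0)).round(1),'extent',np.ptp(P@[vx,vy]).round(0),st[i])
    g=(Z>10)&(Z<25)&(d<110);print('foot',cv2.minEnclosingCircle(X[g&(d<75)][:,:2].astype(np.float32)))
a=s['pixels'][130:310,130:310,::-1];cv2.imwrite('pics/'+sys.argv[1]+'c.png',cv2.resize(a,(600,600),interpolation=cv2.INTER_CUBIC))
E
python3 fin.py f1
```

```text
time_s: 7.8
position: [534.7, 141.6, 160.5]
orientation: [3.141, -0.0, 1.072]
force: [-0.2, 0.0, -0.2]
gripper_width: 0.7
finger_force: 0.0
time_s: 8.63
position: [320.3, 258.7, 160.9]
orientation: [3.141, -0.001, 1.072]
force: [-0.0, -0.2, -1.2]
gripper_width: 0.7
finger_force: 0.0
scene 521 ang 59.26 line misses bowl mid by (+left) -10.2 pivot left of line 4.0 extent 269.0 [273 199  80  21 521]
foot ((539.4556274414062, 39.66100311279297), 67.84375762939453)
top 445 ang 60.06 line misses bowl mid by (+left) -20.1 pivot left of line -2.1 extent 271.0 [217 179  68  45 445]
foot ((532.3936157226562, 43.0650749206543), 70.07263946533203)
```

View pics/f1c.png

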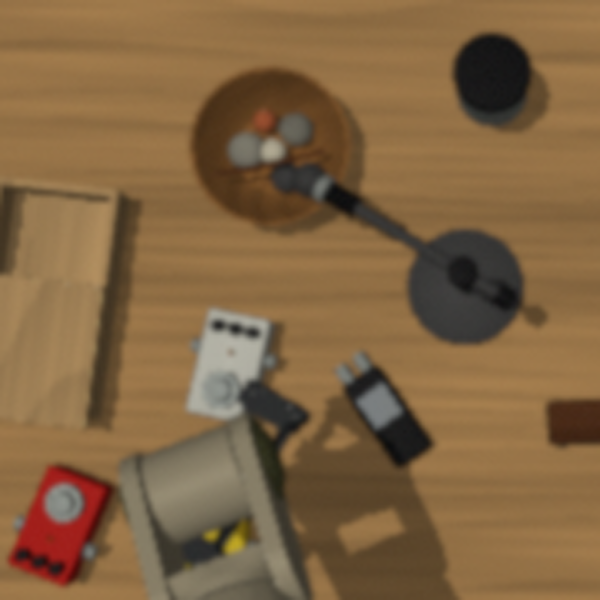

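The mic end is at crop (287,178), hub at (463,273) and bowl centre at (270,145). The boom reads about 59.7° against a target of about 56.2°, so roughly 3.4° is left. I'll return along the same line and nudge it.

```bash
python3 -m pendant '[0,0.03,0,0,0,0.04,0,0,0,0.04,0,0,0,0.04,0,0,0,0.04,0,0,0,0.03,0,0,0,0.02,0,0,0,0.015,0,0,0,0.005,0,0,0,0,0,0]'
python3 -m pendant '[0,0.005,0,0,0,0.005,0,0,0,0.003,0,0,0,0.002,0,0,0.0003,0.0016,0,1,0.0003,0.0016,0,1,0.0003,0.0013,0,0.8,0.0002,0.0009,0,0.6,0,0,0,0,0,0,0,0]'
python3 -m pendant '[0,-0.01,0,0,0,-0.03,0,0,0,-0.04,0,0,0,-0.04,0,0,0,-0.04,0,0,0,-0.04,0,0,0,-0.04,0,0,0,-0.03,0,0,0,0,0,0,0,0,0,0]'
python3 fin.py f2
python3 - <<'E'
from h import *
s=snap('top')
X=cloud(s);Z=X[...,2];m=np.zeros(Z.shape,bool);m[218:264,180:216]=1
q=X[m&(Z>60)&(Z<82)];print(q.round().tolist()[:60])
E
```

```text
time_s: 9.57
position: [548.4, 133.6, 160.1]
orientation: [-3.141, 0.0, 1.071]
force: [0.2, 0.2, 0.1]
gripper_width: 0.7
finger_force: 0.0
time_s: 10.4
position: [565.9, 126.0, 160.7]
orientation: [3.141, 0.0, 1.014]
force: [0.2, -0.8, 0.5]
gripper_width: 0.9
finger_force: 0.1
time_s: 11.23
position: [335.4, 269.3, 161.1]
orientation: [3.141, -0.0, 1.016]
force: [-0.2, -0.4, 0.3]
gripper_width: 0.5
finger_force: 0.0
scene 523 ang 55.85 line misses bowl mid by (+left) 5.7 pivot left of line 3.8 extent 271.0 [273 199  80  23 523]
foot ((539.1775512695312, 39.687339782714844), 67.78549194335938)
top 445 ang 56.56 line misses bowl mid by (+left) -3.5 pivot left of line -2.1 extent 270.0 [219 176  66  49 445]
foot ((535.917236328125, 37.14159393310547), 71.64514923095703)
[[495.0, 319.0, 62.0], [488.0, 322.0, 63.0], [488.0, 318.0, 63.0], [487.0, 313.0, 69.0], [488.0, 308.0, 60.0], [484.0, 321.0, 65.0], [484.0, 318.0, 65.0], [484.0, 314.0, 68.0], [484.0, 311.0, 62.0], [484.0, 300.0, 61.0], [484.0, 296.0, 64.0], [480.0, 322.0, 63.0], [480.0, 315.0, 62.0], [481.0, 300.0, 62.0], [481.0, 296.0
[... 298 characters left out ...]
4.0, 281.0, 62.0], [474.0, 277.0, 65.0], [474.0, 273.0, 62.0], [470.0, 281.0, 62.0], [470.0, 277.0, 64.0], [428.0, 320.0, 61.0], [428.0, 312.0, 66.0], [428.0, 308.0, 67.0], [428.0, 304.0, 68.0], [424.0, 323.0, 62.0], [425.0, 316.0, 60.0], [425.0, 309.0, 61.0], [421.0, 324.0, 60.0], [421.0, 318.0, 71.0], [420.0, 313.0, 77.0], [421.0, 311.0, 67.0], [421.0, 307.0, 71.0], [421.0, 305.0, 62.0], [421.0, 301.0, 61.0], [417.0, 326.0, 70.0], [417.0, 322.0, 71.0], [417.0, 317.0, 75.0], [417.0, 314.0, 69.0], [417.0, 310.0, 73.0], [417.0, 307.0, 72.0], [417.0, 303.0, 72.0], [417.0, 300.0, 67.0], [413.0, 327.0, 61.0], [413.0, 320.0, 79.0], [413.0, 317.0, 75.0], [413.0, 314.0, 74.0], [413.0, 311.0, 70.0]]
```

View pics/f2c.png

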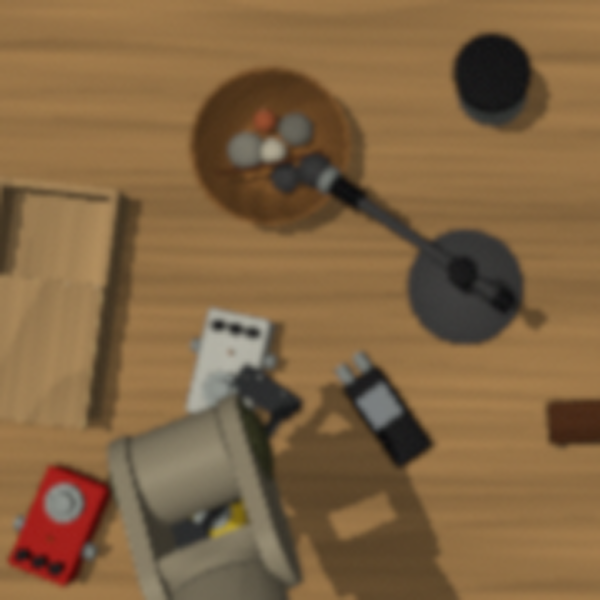

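The boom is at 56.2° (mean of both views) and its line passes the bowl middle within about 1 mm on average. The foot is unmoved. The tool sits at crop (265,395), partly over the pedal. Now I go to the switch at about (411.5, 308.5).

```bash
python3 -m pendant '[0.0183,0.011,0,0,0.0183,0.011,0,0,0.0183,0.011,0,0,0.0183,0.011,0,0,0,0,0.033,0,0,0,0.033,0,0,0,0.01,0,0,0,0.003,0,0,0,0,0,0,0,0,0]'
python3 -m pendant '[0,0,0.002,0,0,0,0.002,0,0,0,0.002,0,0,0,0.002,0,0,0,0,0,0,0,0,0,0,0,0,0,0,0,0,0,0,0,0,0,0,0,0,0]'
```

```text
time_s: 12.22
position: [413.9, 307.4, 82.5]
orientation: [3.141, -0.001, 1.013]
force: [0.4, -0.5, 0.2]
gripper_width: 0.6
finger_force: 0.0
time_s: 13.05
position: [412.9, 307.6, 73.8]
orientation: [3.141, -0.0, 1.013]
force: [0.3, 0.7, 0.4]
gripper_width: 0.1
finger_force: 0.0
```

```bash
python3 -m pendant '[0,0,0.001,0,0,0,0.001,0,0,0,0.001,0,0,0,0.001,0,0,0,0,0,0,0,0,0,0,0,0,0,0,0,0,0,0,0,0,0,0,0,0,0]'
```

```text
time_s: 13.88
position: [412.9, 307.6, 69.8]
orientation: [3.141, -0.0, 1.013]
force: [1.2, 0.6, 2.6]
gripper_width: 0.4
finger_force: 1.4
```

```bash
python3 -m pendant '[0,0,0.001,0,0,0,0.001,0,0,0,0.001,0,0,0,0,0,0,0,0,0,0,0,0,0,0,0,0,0,0,0,0,0,0,0,0,0,0,0,0,0]'
```

```text
time_s: 14.72
position: [412.9, 307.6, 66.8]
orientation: [3.141, -0.0, 1.013]
force: [0.1, -0.1, 4.0]
gripper_width: 0.6
finger_force: 2.3
```

```bash
python3 -m pendant '[0,0,0.001,0,0,0,0.001,0,0,0,0,0,0,0,0,0,0,0,0,0,0,0,0,0,0,0,0,0,0,0,0,0,0,0,0,0,0,0,0,0]'
```

```text
time_s: 15.55
position: [413.0, 307.7, 66.2]
orientation: [3.141, -0.001, 1.014]
force: [-4.4, -1.4, 18.7]
gripper_width: 0.7
finger_force: 10.0
```

The switch is at its hard stop (force jumped to 18.7 N). I'll lift straight up, then clear the area.

```bash
python3 -m pendant '[0,0,-0.003,0,0,0,-0.006,0,0,0,-0.01,0,0,0,-0.03,0,0,0,-0.04,0,0,0,-0.04,0,0,0,-0.03,0,0,0,0,0,0,0,0,0,0,0,0,0]'
python3 -m pendant '[-0.02,-0.025,0,0,-0.02,-0.025,0,0,-0.02,-0.025,0,0,-0.02,-0.025,0,0,-0.02,-0.025,0,0,-0.02,-0.025,0,0,0,0,0,0,0,0,0,0,0,0,0,0,0,0,0,0]'
python3 fin.py f3
python3 - <<'E'
from h import *
s=snap('scene');X=cloud(s);Z=X[...,2];m=np.zeros(Z.shape,bool);m[170:205,325:358]=1
p=X[m&(Z>42)&(Z<56)];print(cv2.minAreaRect(p[:,:2].astype(np.float32)));q=X[m&(Z>58)&(X[...,0]<440)];print('sw top',np.percentile(q[:,2],[50,80,95]),len(q))
E
```

```text
time_s: 16.38
position: [412.2, 307.3, 222.4]
orientation: [-3.14, 0.002, 1.013]
force: [0.5, -0.6, -0.1]
gripper_width: 0.6
finger_force: 0.0
time_s: 17.22
position: [222.9, 285.2, 223.2]
orientation: [-3.141, 0.001, 1.013]
force: [-0.8, 0.3, 0.3]
gripper_width: 0.8
finger_force: 0.0
scene 525 ang 56.09 line misses bowl mid by (+left) 4.8 pivot left of line 3.9 extent 270.0 [273 199  80  23 525]
foot ((540.5283813476562, 41.00938034057617), 67.51171112060547)
top 443 ang 56.5 line misses bowl mid by (+left) -3.5 pivot left of line -2.3 extent 270.0 [219 176  66  49 443]
foot ((539.4307861328125, 40.45166015625), 69.36886596679688)
((439.469482421875, 307.4502258300781), (81.0096664428711, 122.67253112792969), 78.70404052734375)
sw top [63.94380095 71.11258976 74.89876278] 73
```

View pics/f3top.png

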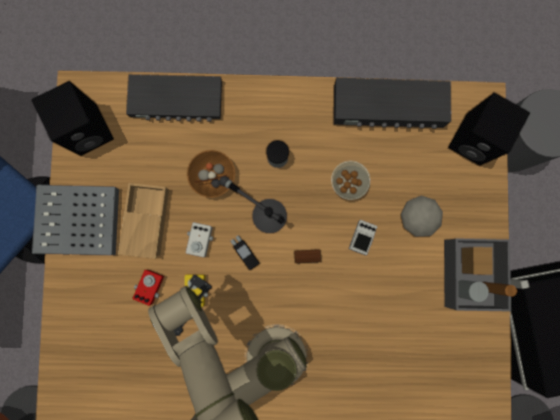

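The boom points at the bowl at (212,174), and the pedal at (199,240), the stand and all the other things are where they were. The arm is clear of everything.

```bash
python3 -c "from cell import bot; print(bot.sign_off())"
```

```text
the job is handed in; nothing more can be done
None
```

The microphone points at the middle of the wooden bowl (boom at 56.3°, target about 56.2°), the pedal switch was then pressed to its stop and released, nothing else moved in the final pictures, and the job is handed in at about 17 s.

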